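Find and mark where the revolving offering stand rubs

TASK

The steel disc of the revolving offering stand rubs at one hidden place in its turn. Holding its black knob lightly, turn the disc gently, feel where it gets harder to turn, and leave it standing there on the tight spot; then stand the loose orange marigold blossom upright on the stand's wooden base right in front of the disc's pointer, to mark the place, without disturbing the other things on the table or moving the disc off the spot.

Things in the scene. Friction and masses are not known exactly. Their poses are not given: they have to be found in the camera images.
- stand: the stand's fixed round wooden base, 280 mm across, 20 mm thick; origin under its centre, on the disc's axis. The rubbing spot, inside it, is unseen: one stretch of about 0.4 rad in the whole turn, somewhere 0.7 to 4.7 rad anticlockwise (from above) of the disc's start. There, while it moves, the knob takes about 9 N to push round (up to 13 N at the stretch's edges), elsewhere about 0.3 N.
- wheel: the steel disc, 1.4 kg, 156 mm across, underside 26 mm and top 36 mm above the table; origin on the turning axis at the underside, z up, x axis towards the knob. Opposite the knob (-x) a 10 mm wide nib, the pointer, sticks out of the rim to 88 mm from the axis. It turns endlessly either way and stays where it is left.
- knob_grip (a point): the middle of the upright black round knob on the disc, 16 mm in diameter, 42 mm high, reaching from 42 to 84 mm above the table; 65 mm from the turning axis. The knob spins freely and floats 5 mm up or down on its own pin, so the hand need not turn with the disc; a light grip of 20 to 30 N is enough. Faster than about 40 mm/s, starting and stopping blur the feel.
- mark (a point): point on the top face of the wooden base (20 mm above the table) in front of the pointer, 110 mm from the turning axis and 22 mm beyond the pointer's tip; it goes round with the disc. The blossom's centre belongs over it. The disc's rim and pointer stand 36 mm above the table, so the fingers should close crosswise to the pointer here.
- blossom_center (a point): centre of the loose orange plastic marigold blossom with a flat foot, 34 mm across, 37 mm high, 40 g, standing on the table; this point is on its axis 18 mm above its foot
- dish: white ceramic dish, 130 mm across, 30 mm high, with three plastic marigold blossoms fixed in it; origin under its centre; to be left alone
- elephant_big: larger porcelain elephant, about 75 mm long, 70 mm high; origin under its centre; to be left alone
- elephant_small: smaller porcelain elephant, about 60 mm long, 55 mm high; origin under its centre; to be left alone
- lighter: white plastic lighter lying flat, 75 x 24 x 12 mm; origin under its centre; to be left alone
- teacup: small blue porcelain teacup, 64 mm across, 45 mm high; origin under its centre; to be left alone

How it is judged:
By the outcome, as a careful person would: the job done as asked, in the order asked, and still so for the second after the job is handed in, with the robot touching nothing.
It also fails if it takes over 72 s, if anything falls off the work surface, if the arm or the gripper's body presses on something with over 40 N, if the wrist force passes 120 N, or if a joint passes its speed limit or range.

ROBOT

A 6-joint arm with a two-finger parallel gripper is mounted at the origin on the work surface. World frame = base frame: x ahead of the robot, y to its left, z up, the work surface at z = 0. Lengths are in m, angles in rad, forces in N, time in s.
With the tool pointing down it reaches from about 0.275 to 1 m from the base axis. Payload 8.4 kg.
Tool frame: the origin (TCP) lies midway between the tips of the shut fingers; the grasp point (between the pads) lies 19 mm behind it; z points along the fingers, y is the line along which they close (so a half turn about z gives the same grasp; the last joint's range is limited). The gripper opens to 85 mm and grips with 20 to 120 N. Pads are 22 mm wide; open, the fingers measure 114 mm over their backs; the gripper's body (76 mm by 85 mm) begins 54 mm behind the grasp point. The pads swing forward as they close: fully open they stand 13 mm farther back than shut.
Start: joints at [-1.169, 0.353, 1.633, -0, 1.155, -0.002], TCP at [0.246, -0.575, 0.231] pointing down, gripper open.
Joint ranges: [-2.63, 2.63], [-0.92, 2.1], [0.06, 2.66], [-1.3, 4.44], [0, 2.69], [-3.02, 3.02]. Speed limits (rad/s): [2.22, 2.22, 2.79, 3.14, 3.14, 3.14].

INTERFACE

Orientations are given as a rotation vector (axis times angle).
In Python, from station import get_obs, snapshot, calibration, workorder gives the robot as it stands. The module is installed in compiled form; this text tells all that it offers.
- The arm moves only by the shell command python3 -m inch 'ROWS' [FORCE]. ROWS is JSON, a list of rows, each an object with "jaw": the opening, from 0 (shut) to 1 (fully open); "slide": the shift along the tool's x, y, z in cm, a list of three; "spin": the turn about the tool's z in rad. A call has exactly 8 rows; each row is the pose to reach, as a shift and turn from the pose commanded when the call began, along the tool's axes at that moment; what a row does not reach only later rows make up. A row lasts 1/12 s, in which the tool goes at most 41.7 mm and 7.16 degrees, less where a joint would pass 70% of its speed; a pose out of reach is approached as far as the arm can. A call with a gripper value outside its range is refused whole. The fingers move at their own pace and stop on an object; FORCE is the grip in N (left out, the last holds). Time passes only in rows, so rows that repeat a pose let the fingers close, or fill a call up. It gives the time, the measured TCP pose, the force, the opening and the grip force at its end, in the units of the state.
- get_obs(): the state, without advancing time (a new reading comes with each control period).
- snapshot(name): name is "scene" or "top"; returns (picture, depth): 384x512x3 uint8, blue, green, red; 384x512 float32, m along the optical axis (not along the pixel's ray), 0 where there is no reading.
- calibration(name): a dict with "K" (3x3 intrinsics, pixels), "world_from_camera" (4x4, takes a point from camera to world coordinates). Camera axes: x right, y down, z forward; pixel columns grow to the right and rows downward; lengths in m; the calibration is good to about 2 mm. A picture is of the moment at which its call begins. calibration takes no time and is no camera call.
- workorder.finish_job(): hands the job in; it is judged then, once.
The state is a dict: "t": time; "joint_positions": joint angles; "dq": joint speeds; "joint_torque": joint torques, N m; "ee_pos": TCP position; "ee_rot": TCP orientation; "wrist_force": force on the tool from outside, world axes, zero at the start; "ft_torque": the same for the moment, N m; "grip_width": opening from 0.0 (shut) to 1.0 (fully open); "finger_force": force on a finger pad.
Only numpy, scipy, OpenCV 4.12 (cv2) and the standard library are available. Lean on these libraries where they do the work, as an engineer would, in place of code of your own. Each camera call takes 0.05 s, during which the arm holds its last target. There are 200 camera calls.

## Working session

There is one attempt and no reset: what is moved stays moved. The work goes in short steps, Python scripts to look and compute and a shell command to move; the robot and the scene stay as the last step left them, time stands still between calls to the robot, and variables do not carry over. Pictures are saved under pics/ and viewed, at most 10 in all, crops included, and the job is handed in when it is done.

```bash
mkdir -p pics; cat > h.py <<'E'
import numpy as np,cv2,json
from station import get_obs,snapshot,calibration,workorder
def ray(name,u,v,z):
    c=calibration(name);K=np.array(c["K"]);T=np.array(c["world_from_camera"])
    d=T[:3,:3]@np.linalg.inv(K)@np.array([u,v,1.]);o=T[:3,3]
    return o+d*(z-o[2])/d[2]
def blobs(m,n=60):
    k,l,s,c=cv2.connectedComponentsWithStats(m.astype(np.uint8))
    return [(s[i].tolist(),c[i].round(1).tolist()) for i in range(1,k) if s[i][4]>n]
E
python3 - <<'E'
from h import *
for n in("scene","top"):
    p,d=snapshot(n);cv2.imwrite(f"pics/{n}0.png",p);np.save(f"{n}0.npy",d)
    c=calibration(n);print(n,np.round(c["K"],1).tolist(),np.round(c["world_from_camera"],3).tolist())
o=get_obs();print({k:np.round(v,3).tolist() for k,v in o.items()})
E
```

```text
scene [[373.6, 0.0, 260.9], [0.0, 373.6, 190.4], [0.0, 0.0, 1.0]] [[0.783, 0.35, -0.515, 1.042], [0.623, -0.442, 0.646, -0.67], [-0.001, -0.826, -0.564, 0.623], [0.0, 0.0, 0.0, 1.0]]
top [[410.7, 0.0, 253.1], [0.0, 410.7, 199.4], [0.0, 0.0, 1.0]] [[0.026, -0.987, 0.158, 0.32], [-1.0, -0.028, -0.013, 0.003], [0.018, -0.158, -0.987, 1.112], [0.0, 0.0, 0.0, 1.0]]
{'t': 0.1, 'joint_positions': [-1.169, 0.354, 1.634, -0.0, 1.155, -0.002], 'dq': [0.001, -0.001, -0.004, 0.0, 0.0, 0.001], 'joint_torque': [-0.0, -60.636, -34.282, -0.0, 0.004, 0.0], 'ee_pos': [0.245, -0.574, 0.231], 'ee_rot': [-3.077, -0.63, 0.0], 'wrist_force': [0.392, 0.571, -0.037], 'ft_torque': [-0.017, -0.055, -0.004], 'finger_force': 0.0, 'grip_width': 0.999}
```

View pics/top0.png

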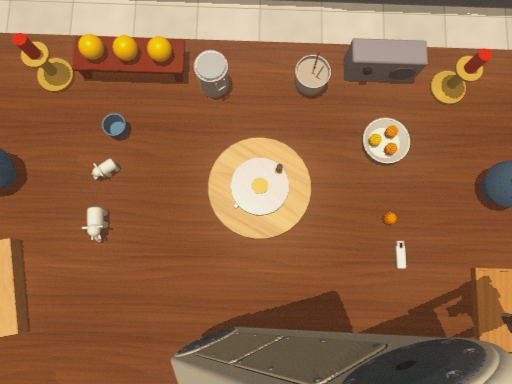

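View pics/scene0.png

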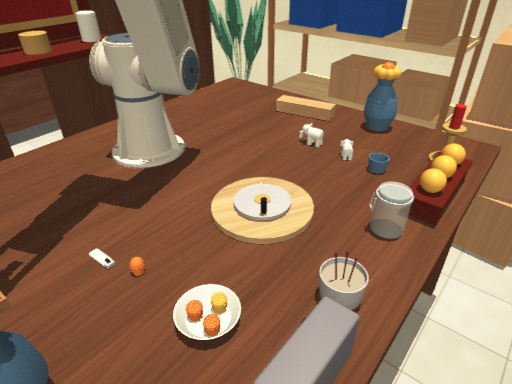

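The top view shows the base at about (260,187), the knob at (279,169), the nib at (236,206), the blossom at (390,218), the lighter at (401,255) and the dish at (386,141). In the scene view the knob is at (264,205) and the blossom at (137,267).

```bash
python3 - <<'E'
from h import *
t=cv2.imread("pics/top0.png");s=cv2.imread("pics/scene0.png")
h=cv2.cvtColor(t,cv2.COLOR_BGR2HSV);hs=cv2.cvtColor(s,cv2.COLOR_BGR2HSV)
def big(m,box):
    q=np.zeros_like(m);x0,y0,x1,y1=box;q[y0:y1,x0:x1]=m[y0:y1,x0:x1];return q
# disc white
for n,H,box,z in(("top",h,(200,130,320,245),.036),("scene",hs,(205,175,320,240),.036)):
    m=big((H[...,1]<60)&(H[...,2]>150),box)
    cs,_=cv2.findContours(m.astype(np.uint8),0,1);c=max(cs,key=cv2.contourArea)
    P=np.array([ray(n,*p[0],z)[:2] for p in c]);
    ctr,sz,_=cv2.fitEllipse(cv2.convexHull((P*1e4).astype(np.float32)));print(n,"disc",np.array(ctr)/1e4,np.array(sz)/1e4)
    ctr=np.array(ctr)/1e4;r=np.linalg.norm(P-ctr,axis=1);far=P[r>.081];print(" nib",far.round(3).tolist(),r.max())
    m=big((H[...,2]<75),box);print(" knob",blobs(m,10))
    for st,cc in blobs(m,10):
        print("  ",ray(n,*cc,.063))
        if n=="scene": print("  top",ray(n,st[0]+st[2]/2-.5,st[1]+1.5,.084))
    # wood base
    w=big((H[...,1]>60)&(H[...,2]>140),(195,125,325,250))
    cs,_=cv2.findContours(w.astype(np.uint8),0,1);c=max(cs,key=cv2.contourArea)
    e=cv2.fitEllipse(cv2.convexHull((np.array([ray(n,*p[0],.02)[:2] for p in c])*1e4).astype(np.float32)));print(" base",np.array(e[0])/1e4,np.array(e[1])/1e4)
for n,H,box in(("top",h,(375,205,405,228)),("scene",hs,(120,250,155,285))):
    for st,cc in blobs(big((H[...,0]<22)&(H[...,1]>180)&(H[...,2]>150),box),30): print(n,"blossom",st,cc,ray(n,*cc,.018 if n=="scene" else .022))
for nm,u,v,z in(("dish",386,141,.015),("lighter",401,255,.01),("light top",401,241,.01),("eleph",96,222,.03),("el2",105,169,.03),("cup",114,126,.03)):print(nm,ray("top",u,v,z).round(3))
E
```

```text
top disc [ 0.52910859 -0.02576644] [0.15280975 0.15877115]
 nib [[0.478, 0.039], [0.476, 0.042], [0.473, 0.039], [0.471, 0.036], [0.471, 0.034]] 0.08603113546996527
 knob []
 base [ 0.51960039 -0.03446291] [0.37288948 0.4735186 ]
scene disc [ 0.53523008 -0.03019587] [0.15118751 0.16460222]
 nib [[0.477, 0.034], [0.478, 0.028], [0.573, -0.102], [0.576, -0.105], [0.578, -0.104], [0.58, -0.102], [0.582, -0.1], [0.587, -0.096], [0.595, -0.09], [0.597, -0.083], [0.485, 0.033], [0.48, 0.036]] 0.08646555113128479
 knob [([261, 198, 5, 16, 76], [263.1, 205.3])]
   [ 0.57640626 -0.07742506  0.063     ]
  top [ 0.57881524 -0.08094735  0.084     ]
 base [ 0.53503867 -0.04274992] [0.28432722 0.35675051]
top blossom [384, 212, 13, 13, 127] [390.1, 217.8] [ 0.45507047 -0.38041569  0.022     ]
scene blossom [129, 257, 16, 19, 220] [136.6, 265.7] [ 0.45798852 -0.38058066  0.018     ]
dish [ 0.671 -0.377  0.015]
lighter [ 0.357 -0.411  0.01 ]
light top [ 0.395 -0.412  0.01 ]
eleph [0.421 0.4   0.03 ]
el2 [0.564 0.388 0.03 ]
cup [0.685 0.374 0.03 ]
```

```bash
python3 - <<'E'
from h import *
t=cv2.imread("pics/top0.png");s=cv2.imread("pics/scene0.png")
for n,im,box in(("top",t,(195,125,325,250)),("scene",s,(200,170,325,245))):
    g=im[...,1].copy();print(g[187 if n=="top" else 205,box[0]:box[2]:6])
    m=np.zeros_like(g);x0,y0,x1,y1=box;m[y0:y1,x0:x1]=g[y0:y1,x0:x1]>105
    m=cv2.morphologyEx(m,cv2.MORPH_OPEN,np.ones((3,3)))
    cs,_=cv2.findContours(m,0,1);c=max(cs,key=cv2.contourArea)
    e=cv2.fitEllipse(np.array([ray(n,*p[0],.02 if n=="top" else .012)[:2]*1e4 for p in c]).astype(np.float32));print(n,np.array(e[0])/1e4,np.array(e[1])/1e4)
c=np.hstack([cv2.resize(t[130:245,200:320],(400,383),interpolation=2),cv2.resize(s[175:245,205:320],(400,383),interpolation=2)])
cv2.imwrite("pics/c1.png",c)
E
```

```text
[ 87  89  98 194 186 195 232 235 232 233 211 205 214 228 226 227 188 198
 194 187  95  87]
top [ 0.5308125  -0.02671147] [0.27872251 0.27939148]
[ 85  82 227 222 216 221 231 232 233 234 174 101 238 238 237 153 215 205
 202 114  76]
scene [ 0.53270244 -0.02596005] [0.27981917 0.29877241]
```

View pics/c1.png

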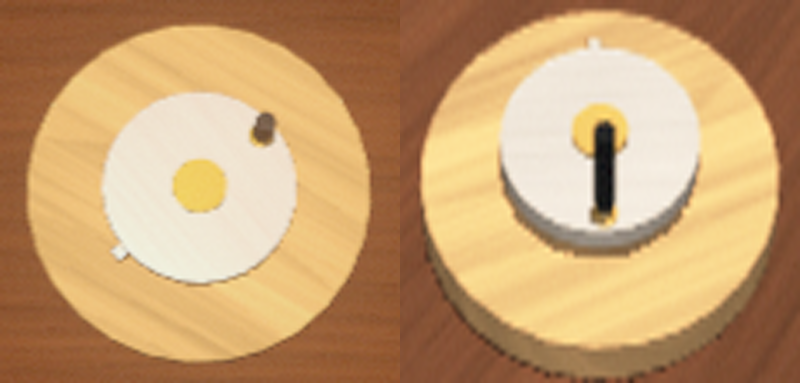

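The crop shows the knob's middle at top pixel (279.2,168.1) and the nib tip at (235.7,206.5). The two fits agree on the centre, about (0.531,-0.0265), and put the knob at about (0.5745,-0.075). Next I move over the knob.

```bash
cat >> h.py <<'E'
from scipy.spatial.transform import Rotation as R
def to(p,o=None):
    "shift in tool axes, cm, from measured pose to world p"
    o=o or get_obs();M=R.from_rotvec(o["ee_rot"]).as_matrix()
    return (M.T@(np.array(p)-o["ee_pos"])*100).round(2).tolist()
def st():
    o=get_obs();print({k:np.round(o[k],4).tolist() for k in("t","ee_pos","ee_rot","wrist_force","finger_force","grip_width","joint_positions")});return o
E
python3 -m inch '[{"jaw":1,"slide":[50,-33,6],"spin":0},{"jaw":1,"slide":[50,-33,6],"spin":0},{"jaw":1,"slide":[50,-33,6],"spin":0},{"jaw":1,"slide":[50,-33,6],"spin":0},{"jaw":1,"slide":[50,-33,6],"spin":0},{"jaw":1,"slide":[50,-33,6],"spin":0},{"jaw":1,"slide":[50,-33,6],"spin":0},{"jaw":1,"slide":[50,-33,6],"spin":0}]' 25
python3 -c "
from h import *
st();print(to([.5745,-.0748,.12]))"
```

```text
t: 0.77
ee_pos: [0.4288, -0.2961, 0.1978]
ee_rot: [-3.078, -0.63, 0.0]
wrist_force: [0.6, -0.7, 0.4]
grip_width: 0.996
finger_force: 0.0
{'t': 0.7667, 'ee_pos': [0.4288, -0.2961, 0.1978], 'ee_rot': [-3.0777, -0.6295, 0.0002], 'wrist_force': [0.6461, -0.7434, 0.4458], 'finger_force': 0.0, 'grip_width': 0.9959, 'joint_positions': [-0.6071, 0.2294, 1.8876, 0.0, 1.0248, 0.5601]}
[22.09, -14.63, 7.78]
```

```bash

python3 -m inch '[{"jaw":1,"slide":[3.4,-2.3,1],"spin":0},{"jaw":1,"slide":[6.8,-4.5,2],"spin":0},{"jaw":1,"slide":[10.2,-6.7,3],"spin":0},{"jaw":1,"slide":[13.6,-9,4],"spin":0},{"jaw":1,"slide":[17,-11.2,5],"spin":0},{"jaw":1,"slide":[20,-13.2,6],"spin":0},{"jaw":1,"slide":[21.5,-14.2,7],"spin":0},{"jaw":1,"slide":[22.1,-14.6,7.8],"spin":0}]' 25
python3 -c "
from h import *
st();print(to([.5745,-.0748,.049]))
p,d=snapshot('scene');cv2.imwrite('pics/s2.png',p);p=cv2.resize(p[110:260,180:340],(640,600),interpolation=2);cv2.imwrite('pics/c2.png',p)"
```

```text
t: 1.43
ee_pos: [0.5754, -0.0741, 0.119]
ee_rot: [-3.076, -0.634, 0.0]
wrist_force: [-0.2, -0.4, -0.2]
grip_width: 1.001
finger_force: 0.0
{'t': 1.4333, 'ee_pos': [0.5754, -0.0741, 0.119], 'ee_rot': [-3.0764, -0.6341, 0.0001], 'wrist_force': [-0.201, -0.4425, -0.2229], 'finger_force': 0.0, 'grip_width': 1.0009, 'joint_positions': [-0.131, 0.4142, 1.8253, 0.0006, 0.9023, 1.0329]}
[-0.11, 0.03, 7.0]
```

View pics/c2.png

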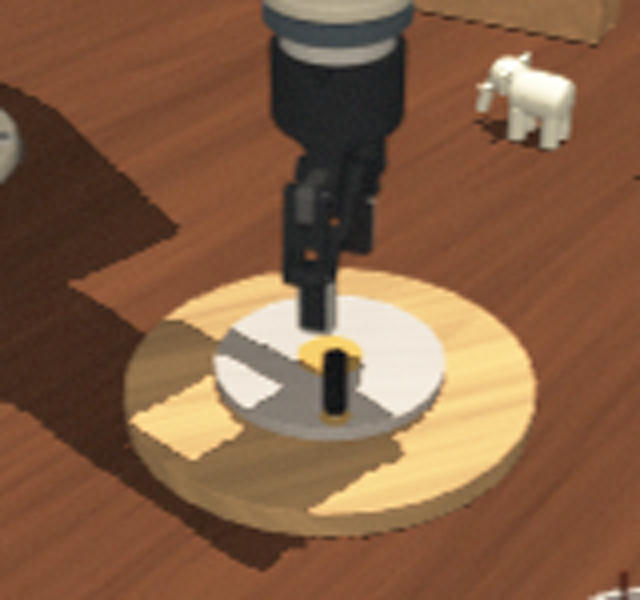

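The knob shows at crop (335,385), with the open fingers straight above it. I lower onto it and close lightly.

```bash

python3 -m inch '[{"jaw":1,"slide":[-0.05,0,2],"spin":0},{"jaw":1,"slide":[-0.1,0,4],"spin":0},{"jaw":1,"slide":[-0.1,0,5.5],"spin":0},{"jaw":1,"slide":[-0.1,0,6.5],"spin":0},{"jaw":0.8,"slide":[-0.1,0,7],"spin":0},{"jaw":0.6,"slide":[-0.1,0,7],"spin":0},{"jaw":0.45,"slide":[-0.1,0,7],"spin":0},{"jaw":0.3,"slide":[-0.1,0,7],"spin":0}]' 25
python3 -m inch '[{"jaw":0.3,"slide":[0,0,0],"spin":0},{"jaw":0.25,"slide":[0,0,0],"spin":0},{"jaw":0.2,"slide":[0,0,0],"spin":0},{"jaw":0.15,"slide":[0,0,0],"spin":0},{"jaw":0.1,"slide":[0,0,0],"spin":0},{"jaw":0.1,"slide":[0,0,0],"spin":0},{"jaw":0.1,"slide":[0,0,0],"spin":0},{"jaw":0.1,"slide":[0,0,0],"spin":0}]' 25
python3 -c "
from h import *
st()
p,d=snapshot('top');cv2.imwrite('pics/t3.png',p);q,d=snapshot('scene');c=np.hstack([cv2.resize(p[130:245,200:320],(400,383),interpolation=2),cv2.resize(q[130:245,205:320],(383,383),interpolation=2)]);cv2.imwrite('pics/c3.png',c)"
```

```text
t: 2.15
ee_pos: [0.5739, -0.0776, 0.051]
ee_rot: [3.077, 0.629, 0.002]
wrist_force: [-0.3, -0.1, -0.1]
grip_width: 0.452
finger_force: 0.0
t: 2.82
ee_pos: [0.5726, -0.0769, 0.0498]
ee_rot: [-3.077, -0.63, 0.002]
wrist_force: [-4.5, 4.3, 0.1]
grip_width: 0.164
finger_force: 24.7
{'t': 2.8167, 'ee_pos': [0.5726, -0.0769, 0.0498], 'ee_rot': [-3.077, -0.6297, 0.002], 'wrist_force': [-4.4666, 4.2988, 0.054], 'finger_force': 24.6564, 'grip_width': 0.1645, 'joint_positions': [-0.1363, 0.5112, 1.865, 0.0005, 0.7669, 1.0305]}
```

View pics/c3.png

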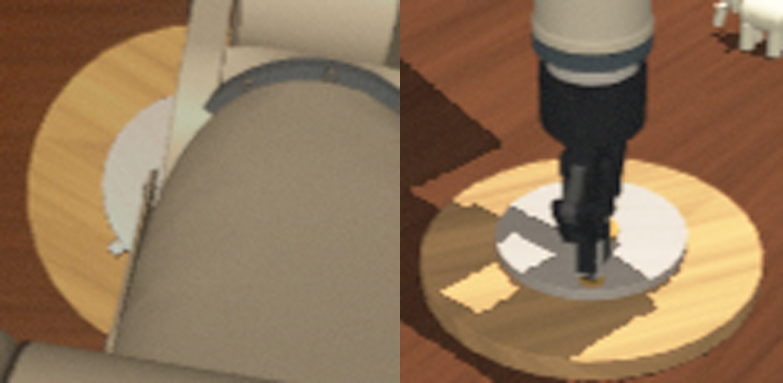

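The knob is held: opening 14 mm, radius 65.4 mm from the fitted centre. Next I work out arc steps of 0.25 rad per call, about 24 mm/s.

```bash
cat >> h.py <<'E'
C=np.array([.531,-.0265])
def arc(a0,n=1,da=.25,r=.065):
    "tool-axes cm rows for turning knob anticlockwise from world angle a0"
    M=R.from_rotvec(get_obs()["ee_rot"]).as_matrix()[:2,:2]
    for k in range(n):
        s=a0+k*da;a=s+da*np.arange(1,9)/8
        d=100*r*np.c_[np.cos(a)-np.cos(s),np.sin(a)-np.sin(s)]@M
        print(k,round(s,2),d.round(2).tolist())
def pol():
    o=get_obs();v=np.array(o["ee_pos"])[:2]-C;a=np.arctan2(v[1],v[0]);f=np.array(o["wrist_force"])
    print("ang %.3f r %.4f Frad %.1f Ftan %.1f Fz %.1f z %.4f t %.2f grip %.1f"%(a,np.hypot(*v),f[0]*np.cos(a)+f[1]*np.sin(a),-f[0]*np.sin(a)+f[1]*np.cos(a),f[2],o["ee_pos"][2],o["t"],o["finger_force"]))
E
python3 -c "
from h import *
pol();arc(-.882,18)"
```

```text
ang -0.881 r 0.0653 Frad -5.0 Ftan -0.5 Fz 0.0 z 0.0498 t 2.92 grip 24.7
0 -0.88 [[0.19, -0.06], [0.39, -0.13], [0.58, -0.2], [0.76, -0.28], [0.95, -0.36], [1.13, -0.45], [1.31, -0.55], [1.49, -0.65]]
1 -0.63 [[0.17, -0.11], [0.34, -0.22], [0.51, -0.33], [0.67, -0.46], [0.83, -0.58], [0.98, -0.72], [1.13, -0.85], [1.28, -0.99]]
2 -0.38 [[0.14, -0.15], [0.28, -0.3], [0.41, -0.45], [0.54, -0.61], [0.66, -0.77], [0.78, -0.94], [0.89, -1.11], [0.99, -1.28]]
3 -0.13 [[0.1, -0.18], [0.2, -0.36], [0.29, -0.54], [0.37, -0.72], [0.45, -0.91], [0.52, -1.1], [0.59, -1.29], [0.65, -1.49]]
4 0.12 [[0.05, -0.2], [0.1, -0.39], [0.14, -0.59], [0.18, -0.79], [0.21, -0.99], [0.23, -1.19], [0.25, -1.4], [0.26, -1.6]]
5 0.37 [[0.0, -0.2], [0.0, -0.41], [-0.01, -0.61], [-0.02, -0.81], [-0.04, -1.01], [-0.07, -1.21], [-0.1, -1.42], [-0.14, -1.61]]
6 0.62 [[-0.05, -0.2], [-0.1, -0.39], [-0.16, -0.59], [-0.22, -0.78], [-0.29, -0.97], [-0.37, -1.16], [-0.45, -1.35], [-0.54, -1.53]]
7 0.87 [[-0.09, -0.18], [-0.19, -0.36], [-0.3, -0.53], [-0.41, -0.7], [-0.52, -0.87], [-0.64, -1.03], [-0.77, -1.19], [-0.9, -1.
[... 604 characters left out ...]
0.17], [-0.99, 0.22], [-1.18, 0.29], [-1.37, 0.35], [-1.56, 0.43]]
13 2.37 [[-0.19, 0.08], [-0.37, 0.17], [-0.55, 0.26], [-0.73, 0.36], [-0.9, 0.46], [-1.08, 0.57], [-1.24, 0.68], [-1.41, 0.8]]
14 2.62 [[-0.16, 0.12], [-0.32, 0.25], [-0.47, 0.39], [-0.62, 0.53], [-0.76, 0.67], [-0.9, 0.82], [-1.04, 0.97], [-1.17, 1.13]]
15 2.87 [[-0.12, 0.16], [-0.24, 0.32], [-0.36, 0.49], [-0.47, 0.66], [-0.57, 0.84], [-0.67, 1.02], [-0.76, 1.2], [-0.85, 1.38]]
16 3.12 [[-0.08, 0.19], [-0.16, 0.37], [-0.23, 0.57], [-0.29, 0.76], [-0.35, 0.95], [-0.4, 1.15], [-0.44, 1.35], [-0.48, 1.55]]
17 3.37 [[-0.03, 0.2], [-0.06, 0.4], [-0.08, 0.6], [-0.09, 0.81], [-0.1, 1.01], [-0.1, 1.21], [-0.1, 1.42], [-0.08, 1.62]]
```

```bash
P='from h import *;pol()'
python3 -m inch '[{"jaw":0.1,"slide":[0.18,-0.08],"spin":0}]' >/dev/null 2>&1
python3 -m inch '[{"jaw":0.1,"slide":[0.18,-0.08,0],"spin":0},{"jaw":0.1,"slide":[0.37,-0.17,0],"spin":0},{"jaw":0.1,"slide":[0.56,-0.26,0],"spin":0},{"jaw":0.1,"slide":[0.73,-0.36,0],"spin":0},{"jaw":0.1,"slide":[0.92,-0.45,0],"spin":0},{"jaw":0.1,"slide":[1.1,-0.54,0],"spin":0},{"jaw":0.1,"slide":[1.28,-0.64,0],"spin":0},{"jaw":0.1,"slide":[1.45,-0.74,0],"spin":0}]' 25 >/dev/null; python3 -c "$P"
python3 -m inch '[{"jaw":0.1,"slide":[0.17,-0.11,0],"spin":0},{"jaw":0.1,"slide":[0.34,-0.22,0],"spin":0},{"jaw":0.1,"slide":[0.51,-0.33,0],"spin":0},{"jaw":0.1,"slide":[0.67,-0.46,0],"spin":0},{"jaw":0.1,"slide":[0.83,-0.58,0],"spin":0},{"jaw":0.1,"slide":[0.98,-0.72,0],"spin":0},{"jaw":0.1,"slide":[1.13,-0.85,0],"spin":0},{"jaw":0.1,"slide":[1.28,-0.99,0],"spin":0}]' 25 >/dev/null; python3 -c "$P"
python3 -m inch '[{"jaw":0.1,"slide":[0.14,-0.15,0],"spin":0},{"jaw":0.1,"slide":[0.28,-0.3,0],"spin":0},{"jaw":0.1,"slide":[0.41,-0.45,0],"spin":0},{"jaw":0.1,"slide":[0.54,-0.61,0],"spin":0},{"jaw":0.1,"slide":[0.66,-0.77,0],"spin":0},{"jaw":0.1,"slide":[0.78,-0.94,0],"spin":0},{"jaw":0.1,"slide":[0.89,-1.11,0],"spin":0},{"jaw":0.1,"slide":[0.99,-1.28,0],"spin":0}]' 25 >/dev/null; python3 -c "$P"
```

```text
ang -0.624 r 0.0655 Frad -1.2 Ftan -0.4 Fz 0.1 z 0.0502 t 3.58 grip 24.7
ang -0.375 r 0.0657 Frad 2.7 Ftan -0.0 Fz 0.1 z 0.0502 t 4.25 grip 24.7
ang -0.126 r 0.0658 Frad 4.6 Ftan -0.5 Fz 0.5 z 0.0503 t 4.92 grip 24.7
```

```bash
P='from h import *;pol()'
python3 -m inch '[{"jaw":0.1,"slide":[0.11,-0.18,0],"spin":0},{"jaw":0.1,"slide":[0.22,-0.35,0],"spin":0},{"jaw":0.1,"slide":[0.33,-0.53,0],"spin":0},{"jaw":0.1,"slide":[0.42,-0.7,0],"spin":0},{"jaw":0.1,"slide":[0.51,-0.89,0],"spin":0},{"jaw":0.1,"slide":[0.59,-1.08,0],"spin":0},{"jaw":0.1,"slide":[0.67,-1.27,0],"spin":0},{"jaw":0.1,"slide":[0.75,-1.46,0],"spin":0}]' 25 >/dev/null; python3 -c "$P"
python3 -m inch '[{"jaw":0.1,"slide":[0.05,-0.2,0],"spin":0},{"jaw":0.1,"slide":[0.11,-0.39,0],"spin":0},{"jaw":0.1,"slide":[0.15,-0.59,0],"spin":0},{"jaw":0.1,"slide":[0.2,-0.79,0],"spin":0},{"jaw":0.1,"slide":[0.23,-0.99,0],"spin":0},{"jaw":0.1,"slide":[0.25,-1.19,0],"spin":0},{"jaw":0.1,"slide":[0.28,-1.4,0],"spin":0},{"jaw":0.1,"slide":[0.29,-1.6,0],"spin":0}]' 25 >/dev/null; python3 -c "$P"
python3 -m inch '[{"jaw":0.1,"slide":[0,-0.2,0],"spin":0},{"jaw":0.1,"slide":[0,-0.41,0],"spin":0},{"jaw":0.1,"slide":[-0.01,-0.61,0],"spin":0},{"jaw":0.1,"slide":[-0.02,-0.81,0],"spin":0},{"jaw":0.1,"slide":[-0.04,-1.01,0],"spin":0},{"jaw":0.1,"slide":[-0.07,-1.21,0],"spin":0},{"jaw":0.1,"slide":[-0.1,-1.42,0],"spin":0},{"jaw":0.1,"slide":[-0.14,-1.61,0],"spin":0}]' 25 >/dev/null; python3 -c "$P"
```

```text
ang 0.124 r 0.0660 Frad 3.3 Ftan -0.4 Fz -0.1 z 0.0499 t 5.58 grip 24.7
ang 0.371 r 0.0661 Frad -0.3 Ftan -1.0 Fz 0.1 z 0.0499 t 6.25 grip 24.7
ang 0.613 r 0.0662 Frad -1.6 Ftan -0.2 Fz -0.2 z 0.0499 t 6.92 grip 24.7
```

```bash
P='from h import *;pol()'
python3 -m inch '[{"jaw":0.1,"slide":[-0.05,-0.2,0],"spin":0},{"jaw":0.1,"slide":[-0.1,-0.39,0],"spin":0},{"jaw":0.1,"slide":[-0.16,-0.59,0],"spin":0},{"jaw":0.1,"slide":[-0.22,-0.78,0],"spin":0},{"jaw":0.1,"slide":[-0.29,-0.97,0],"spin":0},{"jaw":0.1,"slide":[-0.37,-1.16,0],"spin":0},{"jaw":0.1,"slide":[-0.45,-1.35,0],"spin":0},{"jaw":0.1,"slide":[-0.54,-1.53,0],"spin":0}]' 25 >/dev/null; python3 -c "$P"
python3 -m inch '[{"jaw":0.1,"slide":[-0.09,-0.18,0],"spin":0},{"jaw":0.1,"slide":[-0.19,-0.36,0],"spin":0},{"jaw":0.1,"slide":[-0.3,-0.53,0],"spin":0},{"jaw":0.1,"slide":[-0.41,-0.7,0],"spin":0},{"jaw":0.1,"slide":[-0.52,-0.87,0],"spin":0},{"jaw":0.1,"slide":[-0.64,-1.03,0],"spin":0},{"jaw":0.1,"slide":[-0.77,-1.19,0],"spin":0},{"jaw":0.1,"slide":[-0.9,-1.35,0],"spin":0}]' 25 >/dev/null; python3 -c "$P"
```

```text
ang 0.857 r 0.0662 Frad -5.1 Ftan -0.4 Fz 0.9 z 0.0500 t 7.58 grip 24.7
ang 1.100 r 0.0660 Frad -5.3 Ftan 0.2 Fz -0.2 z 0.0501 t 8.25 grip 24.7
```

```bash
P='from h import *;pol()'
python3 -m inch '[{"jaw":0.1,"slide":[-0.15,-0.14,0],"spin":0},{"jaw":0.1,"slide":[-0.3,-0.28,0],"spin":0},{"jaw":0.1,"slide":[-0.44,-0.41,0],"spin":0},{"jaw":0.1,"slide":[-0.6,-0.54,0],"spin":0},{"jaw":0.1,"slide":[-0.76,-0.66,0],"spin":0},{"jaw":0.1,"slide":[-0.93,-0.78,0],"spin":0},{"jaw":0.1,"slide":[-1.1,-0.89,0],"spin":0},{"jaw":0.1,"slide":[-1.27,-1,0],"spin":0}]' 25 >/dev/null; python3 -c "$P"
python3 -m inch '[{"jaw":0.1,"slide":[-0.17,-0.11,0],"spin":0},{"jaw":0.1,"slide":[-0.35,-0.22,0],"spin":0},{"jaw":0.1,"slide":[-0.53,-0.31,0],"spin":0},{"jaw":0.1,"slide":[-0.7,-0.41,0],"spin":0},{"jaw":0.1,"slide":[-0.9,-0.5,0],"spin":0},{"jaw":0.1,"slide":[-1.08,-0.58,0],"spin":0},{"jaw":0.1,"slide":[-1.27,-0.66,0],"spin":0},{"jaw":0.1,"slide":[-1.46,-0.73,0],"spin":0}]' 25 >/dev/null; python3 -c "$P"
```

```text
ang 1.341 r 0.0656 Frad 6.7 Ftan -1.1 Fz -0.1 z 0.0503 t 8.92 grip 24.8
ang 1.600 r 0.0653 Frad 9.8 Ftan -0.3 Fz -0.1 z 0.0502 t 9.58 grip 24.9
```

```bash
P='from h import *;pol()'
python3 -m inch '[{"jaw":0.1,"slide":[-0.19,-0.08,0],"spin":0},{"jaw":0.1,"slide":[-0.38,-0.15,0],"spin":0},{"jaw":0.1,"slide":[-0.58,-0.22,0],"spin":0},{"jaw":0.1,"slide":[-0.78,-0.28,0],"spin":0},{"jaw":0.1,"slide":[-0.98,-0.33,0],"spin":0},{"jaw":0.1,"slide":[-1.18,-0.38,0],"spin":0},{"jaw":0.1,"slide":[-1.38,-0.42,0],"spin":0},{"jaw":0.1,"slide":[-1.58,-0.45,0],"spin":0}]' 25 >/dev/null; python3 -c "$P"
python3 -m inch '[{"jaw":0.1,"slide":[-0.2,-0.02,0],"spin":0},{"jaw":0.1,"slide":[-0.41,-0.03,0],"spin":0},{"jaw":0.1,"slide":[-0.61,-0.04,0],"spin":0},{"jaw":0.1,"slide":[-0.81,-0.04,0],"spin":0},{"jaw":0.1,"slide":[-1.01,-0.03,0],"spin":0},{"jaw":0.1,"slide":[-1.22,-0.02,0],"spin":0},{"jaw":0.1,"slide":[-1.42,0,0],"spin":0},{"jaw":0.1,"slide":[-1.62,0.03,0],"spin":0}]' 25 >/dev/null; python3 -c "$P"
```

```text
ang 1.862 r 0.0651 Frad 4.4 Ftan -0.2 Fz -0.3 z 0.0500 t 10.25 grip 24.8
ang 2.118 r 0.0648 Frad 5.3 Ftan -0.4 Fz -0.1 z 0.0499 t 10.92 grip 24.8
```

```bash
P='from h import *;pol()'
python3 -m inch '[{"jaw":0.1,"slide":[-0.2,0.02,0],"spin":0},{"jaw":0.1,"slide":[-0.4,0.05,0],"spin":0},{"jaw":0.1,"slide":[-0.6,0.1,0],"spin":0},{"jaw":0.1,"slide":[-0.8,0.14,0],"spin":0},{"jaw":0.1,"slide":[-1,0.18,0],"spin":0},{"jaw":0.1,"slide":[-1.19,0.24,0],"spin":0},{"jaw":0.1,"slide":[-1.38,0.3,0],"spin":0},{"jaw":0.1,"slide":[-1.57,0.38,0],"spin":0}]' 25 >/dev/null; python3 -c "$P"
python3 -m inch '[{"jaw":0.1,"slide":[-0.19,0.08,0],"spin":0},{"jaw":0.1,"slide":[-0.37,0.17,0],"spin":0},{"jaw":0.1,"slide":[-0.55,0.26,0],"spin":0},{"jaw":0.1,"slide":[-0.73,0.36,0],"spin":0},{"jaw":0.1,"slide":[-0.9,0.46,0],"spin":0},{"jaw":0.1,"slide":[-1.08,0.57,0],"spin":0},{"jaw":0.1,"slide":[-1.24,0.68,0],"spin":0},{"jaw":0.1,"slide":[-1.41,0.8,0],"spin":0}]' 25 >/dev/null; python3 -c "$P"
```

```text
ang 2.330 r 0.0645 Frad 7.2 Ftan -9.2 Fz -0.5 z 0.0506 t 11.58 grip 25.0
ang 2.612 r 0.0644 Frad 1.2 Ftan 0.2 Fz -0.3 z 0.0502 t 12.25 grip 25.0
```

The rub shows at knob angle 2.33 (9.2 N) and is absent at 2.12 and 2.61. I correct the centre and creep back to pin it down.

```bash
sed -i 's/^C=.*/C=np.array([.5317,-.0259])/' h.py; python3 -c "
from h import *
pol();arc(2.625,1,-.1);arc(2.525,1,-.1);arc(2.425,1,-.1);arc(2.325,1,-.1);arc(2.225,1,-.1)"
```

```text
ang 2.626 r 0.0647 Frad 1.2 Ftan 0.1 Fz -0.3 z 0.0502 t 12.25 grip 25.0
0 2.62 [[0.06, -0.05], [0.13, -0.1], [0.2, -0.14], [0.26, -0.19], [0.33, -0.24], [0.4, -0.28], [0.47, -0.32], [0.54, -0.37]]
0 2.52 [[0.07, -0.04], [0.14, -0.08], [0.21, -0.12], [0.28, -0.16], [0.35, -0.2], [0.42, -0.24], [0.5, -0.28], [0.57, -0.31]]
0 2.42 [[0.07, -0.03], [0.15, -0.07], [0.22, -0.1], [0.3, -0.13], [0.37, -0.17], [0.45, -0.2], [0.52, -0.22], [0.6, -0.25]]
0 2.33 [[0.08, -0.03], [0.15, -0.05], [0.23, -0.08], [0.31, -0.1], [0.39, -0.13], [0.46, -0.15], [0.54, -0.17], [0.62, -0.19]]
0 2.23 [[0.08, -0.02], [0.16, -0.04], [0.24, -0.06], [0.32, -0.07], [0.4, -0.09], [0.48, -0.1], [0.56, -0.12], [0.64, -0.13]]
```

```bash
P='from h import *;pol()'
python3 -m inch '[{"jaw":0.1,"slide":[0.06,-0.05,0],"spin":0},{"jaw":0.1,"slide":[0.13,-0.1,0],"spin":0},{"jaw":0.1,"slide":[0.2,-0.14,0],"spin":0},{"jaw":0.1,"slide":[0.26,-0.19,0],"spin":0},{"jaw":0.1,"slide":[0.33,-0.24,0],"spin":0},{"jaw":0.1,"slide":[0.4,-0.28,0],"spin":0},{"jaw":0.1,"slide":[0.47,-0.32,0],"spin":0},{"jaw":0.1,"slide":[0.54,-0.37,0],"spin":0}]' 25 >/dev/null; python3 -c "$P"
python3 -m inch '[{"jaw":0.1,"slide":[0.07,-0.04,0],"spin":0},{"jaw":0.1,"slide":[0.14,-0.08,0],"spin":0},{"jaw":0.1,"slide":[0.21,-0.12,0],"spin":0},{"jaw":0.1,"slide":[0.28,-0.16,0],"spin":0},{"jaw":0.1,"slide":[0.35,-0.2,0],"spin":0},{"jaw":0.1,"slide":[0.42,-0.24,0],"spin":0},{"jaw":0.1,"slide":[0.5,-0.28,0],"spin":0},{"jaw":0.1,"slide":[0.57,-0.31,0],"spin":0}]' 25 >/dev/null; python3 -c "$P"
```

```text
ang 2.545 r 0.0649 Frad -5.2 Ftan 13.7 Fz -0.6 z 0.0498 t 12.92 grip 25.2
ang 2.443 r 0.0649 Frad -3.7 Ftan 9.0 Fz 1.0 z 0.0498 t 13.58 grip 25.1
```

```bash
P='from h import *;pol()'
python3 -m inch '[{"jaw":0.1,"slide":[0.07,-0.03,0],"spin":0},{"jaw":0.1,"slide":[0.15,-0.07,0],"spin":0},{"jaw":0.1,"slide":[0.22,-0.1,0],"spin":0},{"jaw":0.1,"slide":[0.3,-0.13,0],"spin":0},{"jaw":0.1,"slide":[0.37,-0.17,0],"spin":0},{"jaw":0.1,"slide":[0.45,-0.2,0],"spin":0},{"jaw":0.1,"slide":[0.5,-0.22,0],"spin":0},{"jaw":0.1,"slide":[0.54,-0.23,0],"spin":0}]' 25 >/dev/null; python3 -c "$P"
python3 -m inch '[{"jaw":0.1,"slide":[-0.03,0.01,0],"spin":0},{"jaw":0.1,"slide":[-0.06,0.03,0],"spin":0},{"jaw":0.1,"slide":[-0.09,0.04,0],"spin":0},{"jaw":0.1,"slide":[-0.12,0.05,0],"spin":0},{"jaw":0.1,"slide":[-0.12,0.05,0],"spin":0},{"jaw":0.1,"slide":[-0.12,0.05,0],"spin":0},{"jaw":0.1,"slide":[-0.12,0.05,0],"spin":0},{"jaw":0.1,"slide":[-0.12,0.05,0],"spin":0}]' 25 >/dev/null; python3 -c "$P"
```

```text
ang 2.352 r 0.0649 Frad -3.2 Ftan 7.6 Fz -0.0 z 0.0498 t 14.25 grip 25.1
ang 2.353 r 0.0648 Frad -2.6 Ftan 4.3 Fz 0.2 z 0.0501 t 14.92 grip 25.2
```

Knob angle 2.353 sits mid-stretch, and 7.6 N was felt while it moved. I release and lift.

```bash

python3 -m inch '[{"jaw":0.3,"slide":[0,0,0],"spin":0},{"jaw":0.5,"slide":[0,0,0],"spin":0},{"jaw":0.7,"slide":[0,0,0],"spin":0},{"jaw":0.8,"slide":[0,0,0],"spin":0},{"jaw":0.8,"slide":[0,0,-0.5],"spin":0},{"jaw":0.8,"slide":[0,0,-2.5],"spin":0},{"jaw":0.8,"slide":[0,0,-5.5],"spin":0},{"jaw":0.8,"slide":[0,0,-9],"spin":0}]' 25
python3 -c "
from h import *
st();print(to([.4565,-.38,.09]))
p,d=snapshot('top');cv2.imwrite('pics/t4.png',p)"
```

```text
t: 15.58
ee_pos: [0.4846, 0.0202, 0.1402]
ee_rot: [-3.077, -0.63, 0.005]
wrist_force: [1.3, 1.1, -0.9]
grip_width: 0.799
finger_force: 0.0
{'t': 15.5833, 'ee_pos': [0.4846, 0.0202, 0.1402], 'ee_rot': [-3.0771, -0.6299, 0.0051], 'wrist_force': [1.2601, 1.1094, -0.9153], 'finger_force': 0.0, 'grip_width': 0.7989, 'joint_positions': [0.0385, 0.2551, 2.0089, 0.0002, 0.8809, 1.2054]}
[-18.3, 35.71, 5.02]
```

```bash

python3 -m inch '[{"jaw":0.75,"slide":[-1,2,0],"spin":0.1},{"jaw":0.75,"slide":[-2.7,5.2,0],"spin":0.2},{"jaw":0.75,"slide":[-4.4,8.5,0.3],"spin":0.3},{"jaw":0.75,"slide":[-6.1,11.8,0.6],"spin":0.4},{"jaw":0.75,"slide":[-7.8,15.1,0.9],"spin":0.5},{"jaw":0.75,"slide":[-9.5,18.4,1.2],"spin":0.6},{"jaw":0.75,"slide":[-11.2,21.7,1.5],"spin":0.7},{"jaw":0.75,"slide":[-12.8,24.9,1.8],"spin":0.8}]' 25
python3 -c "
from h import *
o=st();print(to([.4565,-.38,.09]))
M=R.from_rotvec(o['ee_rot']).as_matrix();print(M[:2,1])
p,d=snapshot('top');cv2.imwrite('pics/t5.png',p);t=cv2.imread('pics/t5.png')
cv2.imwrite('pics/c5.png',cv2.resize(t[130:245,200:320],(600,575),interpolation=2))
c=calibration('top')
"
```

```text
t: 16.3
ee_pos: [0.4658, -0.2611, 0.1223]
ee_rot: [3.078, -0.626, 0.001]
wrist_force: [0.4, 0.6, -0.8]
grip_width: 0.749
finger_force: 0.0
{'t': 16.3, 'ee_pos': [0.4658, -0.2611, 0.1223], 'ee_rot': [3.0784, -0.6262, 0.0011], 'wrist_force': [0.3956, 0.5547, -0.7962], 'finger_force': 0.0, 'grip_width': 0.7486, 'joint_positions': [-0.5137, 0.3473, 1.9236, 0.0001, 0.87, 1.4583]}
[3.79, 11.31, 3.23]
[-0.39065361 -0.92053776]
```

View pics/c5.png

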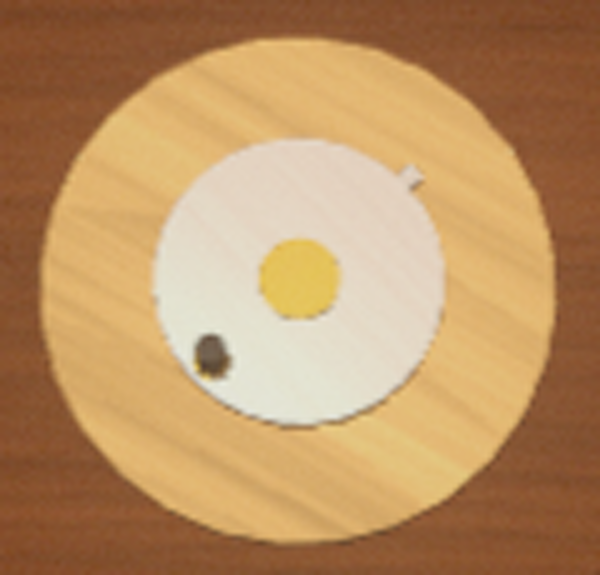

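The crop shows the disc centred at (299,283), the nib tip at (418,173) and the knob at lower left, with the disc free of the hand.

```bash
python3 - <<'E'
from h import *
f=lambda u,v,z:ray("top",200+u/5-.4,130+v/5-.4,z)[:2]
c=f(299,283,.036);n=f(418,173,.036);k=f(212,355,.063);b=f(298,291,.02)
print(c,n,k,b,np.arctan2(*(n-c)[::-1]),np.hypot(*(n-c)),np.arctan2(*(c-k)[::-1]))
E
```

```text
[ 0.52841024 -0.02696792] [ 0.59062533 -0.08968331] [0.48397389 0.01788526] [ 0.52708597 -0.0269809 ] -0.7894027547882422 0.08833989935796192 -0.7900664500070363
```

```bash

python3 -m inch '[{"jaw":0.75,"slide":[1,2.9,0.5],"spin":0.1},{"jaw":0.75,"slide":[2,6,1],"spin":0.2},{"jaw":0.75,"slide":[3,8.8,1.5],"spin":0.3},{"jaw":0.75,"slide":[3.5,10.4,2],"spin":0.39},{"jaw":0.75,"slide":[3.75,11.1,2.5],"spin":0.39},{"jaw":0.75,"slide":[3.79,11.3,3],"spin":0.39},{"jaw":0.75,"slide":[3.79,11.3,3.2],"spin":0.39},{"jaw":0.75,"slide":[3.79,11.3,3.2],"spin":0.39}]' 25
python3 -c "
from h import *
o=st();print(to([.4565,-.38,.002]))
M=R.from_rotvec(o['ee_rot']).as_matrix();print(np.arctan2(M[1,1],M[0,1]))
p,d=snapshot('scene');cv2.imwrite('pics/c6.png',cv2.resize(p[190:310,60:200],(700,600),interpolation=2))
"
```

```text
t: 17.02
ee_pos: [0.4571, -0.3765, 0.0894]
ee_rot: [-2.903, 1.199, 0.003]
wrist_force: [-0.5, 0.8, -0.8]
grip_width: 0.75
finger_force: 0.0
{'t': 17.0167, 'ee_pos': [0.4571, -0.3765, 0.0894], 'ee_rot': [-2.9028, 1.1994, 0.0025], 'wrist_force': [-0.5129, 0.7652, -0.7957], 'finger_force': 0.0, 'grip_width': 0.7504, 'joint_positions': [-0.6918, 0.471, 1.8144, 0.0004, 0.8579, 1.6625]}
[0.22, 0.29, 8.74]
-2.35444541508153
```

View pics/c6.png

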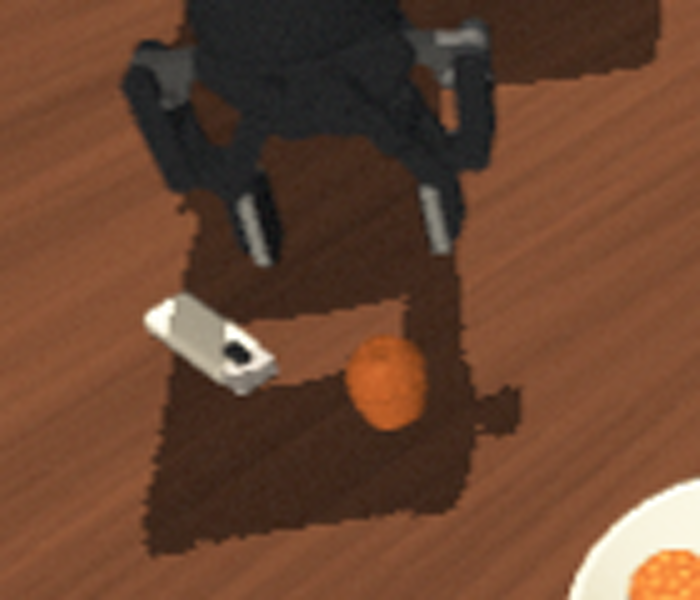

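Nib and knob both give a pointer angle of -0.789, matching the felt position. The crop shows the blossom at (388,380), between the finger planes, and the lighter at (210,340), clear of the left finger. I lower first, stop above, and check settling.

```bash

python3 -m inch '[{"jaw":0.75,"slide":[0,0,0.5],"spin":0},{"jaw":0.75,"slide":[0,0,1.5],"spin":0},{"jaw":0.75,"slide":[0,0,2.5],"spin":0},{"jaw":0.75,"slide":[0,0,3.2],"spin":0},{"jaw":0.75,"slide":[0,0,3.5],"spin":0},{"jaw":0.75,"slide":[0,0,3.5],"spin":0},{"jaw":0.75,"slide":[0,0,3.5],"spin":0},{"jaw":0.75,"slide":[0,0,3.5],"spin":0}]' 25
python3 -c "
from h import *
o=st();print(to([.4565,-.38,.002]))"
```

```text
t: 17.73
ee_pos: [0.4576, -0.3781, 0.0552]
ee_rot: [2.902, -1.203, 0.0]
wrist_force: [-0.5, -0.1, 0.8]
grip_width: 0.749
finger_force: 0.0
{'t': 17.7333, 'ee_pos': [0.4576, -0.3781, 0.0552], 'ee_rot': [2.9019, -1.2035, 0.0005], 'wrist_force': [-0.5373, -0.0618, 0.8252], 'finger_force': 0.0, 'grip_width': 0.7489, 'joint_positions': [-0.6931, 0.521, 1.8285, 0.0, 0.7918, 1.6639]}
[0.05, 0.21, 5.32]
```

```bash

python3 -m inch '[{"jaw":0.75,"slide":[0.05,0.2,1],"spin":0},{"jaw":0.75,"slide":[0.05,0.2,2],"spin":0},{"jaw":0.75,"slide":[0.05,0.2,3],"spin":0},{"jaw":0.75,"slide":[0.05,0.2,4],"spin":0},{"jaw":0.75,"slide":[0.05,0.2,4.7],"spin":0},{"jaw":0.75,"slide":[0.05,0.2,5.1],"spin":0},{"jaw":0.75,"slide":[0.05,0.2,5.3],"spin":0},{"jaw":0.65,"slide":[0.05,0.2,5.3],"spin":0}]' 25
python3 -m inch '[{"jaw":0.6,"slide":[0,0,0],"spin":0},{"jaw":0.55,"slide":[0,0,0],"spin":0},{"jaw":0.5,"slide":[0,0,0],"spin":0},{"jaw":0.45,"slide":[0,0,0],"spin":0},{"jaw":0.4,"slide":[0,0,0],"spin":0},{"jaw":0.35,"slide":[0,0,0],"spin":0},{"jaw":0.3,"slide":[0,0,0],"spin":0},{"jaw":0.3,"slide":[0,0,0],"spin":0}]' 25
python3 -c "
from h import *
o=st()
p,d=snapshot('scene');cv2.imwrite('pics/c7.png',cv2.resize(p[190:310,60:200],(700,600),interpolation=2))"
```

```text
t: 18.4
ee_pos: [0.4562, -0.3796, 0.0014]
ee_rot: [-2.902, 1.203, 0.001]
wrist_force: [-0.2, 0.1, 0.2]
grip_width: 0.649
finger_force: 0.0
t: 19.07
ee_pos: [0.4565, -0.3799, 0.0025]
ee_rot: [2.902, -1.203, 0.001]
wrist_force: [-1.0, 0.8, 6.0]
grip_width: 0.363
finger_force: 24.8
{'t': 19.0667, 'ee_pos': [0.4565, -0.3799, 0.0025], 'ee_rot': [2.9018, -1.2033, 0.0006], 'wrist_force': [-1.0012, 0.7839, 6.0349], 'finger_force': 24.7895, 'grip_width': 0.3633, 'joint_positions': [-0.6965, 0.6024, 1.8436, -0.0, 0.6952, 1.6605]}
```

View pics/c7.png

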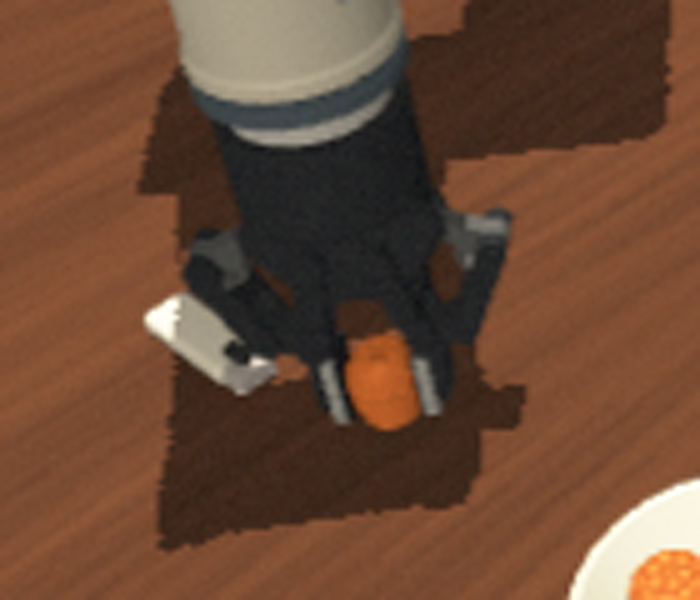

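The blossom is held between the pads at 31 mm opening, around crop (387,380), and the lighter hasn't moved. I lift it.

```bash

python3 -m inch '[{"jaw":0.3,"slide":[0,0,-0.5],"spin":0},{"jaw":0.3,"slide":[0,0,-1.5],"spin":0},{"jaw":0.3,"slide":[0,0,-3],"spin":0},{"jaw":0.3,"slide":[0,0,-4.5],"spin":0},{"jaw":0.3,"slide":[0,0,-6],"spin":0},{"jaw":0.3,"slide":[0,0,-7.2],"spin":0},{"jaw":0.3,"slide":[0,0,-7.8],"spin":0},{"jaw":0.3,"slide":[0,0,-8],"spin":0}]' 25
python3 - <<'E'
from h import *
o=st();M=R.from_rotvec(o["ee_rot"]).as_matrix();print("yang",np.arctan2(M[1,1],M[0,1]))
m=C+.11*np.array([np.cos(-.789),np.sin(-.789)]);print(m,to([*m,.08]))
p,d=snapshot('scene');H=cv2.cvtColor(p,cv2.COLOR_BGR2HSV)
m=(H[...,0]<14)&(H[...,1]>190)&(H[...,2]>140);m[:190]=0;m[290:]=0;m[:,:80]=0;m[:,200:]=0
for s,c in blobs(m,30): print(s,c,"held at z.1:",ray("scene",*c,.098))
E
```

```text
t: 19.78
ee_pos: [0.457, -0.3802, 0.0836]
ee_rot: [2.901, -1.203, 0.003]
wrist_force: [0.5, -0.2, -1.0]
grip_width: 0.359
finger_force: 24.9
{'t': 19.7833, 'ee_pos': [0.457, -0.3802, 0.0836], 'ee_rot': [2.9014, -1.2033, 0.0032], 'wrist_force': [0.5473, -0.2334, -1.0253], 'finger_force': 24.9083, 'grip_width': 0.3586, 'joint_positions': [-0.6965, 0.4803, 1.8154, 0.0, 0.8438, 1.6605]}
yang -2.3570600648716935
[ 0.60920108 -0.1039614 ] [-8.8, -30.29, 0.35]
[122, 229, 14, 20, 218] [128.6, 238.7] held at z.1: [ 0.45709564 -0.38190913  0.098     ]
```

```bash

python3 -m inch '[{"jaw":0.3,"slide":[-0.5,-1.5,0],"spin":0},{"jaw":0.3,"slide":[-1.4,-4.8,0],"spin":0},{"jaw":0.3,"slide":[-2.4,-8.2,0],"spin":0},{"jaw":0.3,"slide":[-3.4,-11.7,0],"spin":0},{"jaw":0.3,"slide":[-4.4,-15.2,0],"spin":0},{"jaw":0.3,"slide":[-5.4,-18.7,0],"spin":0},{"jaw":0.3,"slide":[-6.3,-21.8,0],"spin":0},{"jaw":0.3,"slide":[-7.2,-24.8,0],"spin":0}]' 25 >/dev/null
python3 -m inch '[{"jaw":0.3,"slide":[-0.7,-2.4,0],"spin":0},{"jaw":0.3,"slide":[-1.2,-4.1,0],"spin":0},{"jaw":0.3,"slide":[-1.5,-5.1,0],"spin":0},{"jaw":0.3,"slide":[-1.6,-5.4,0],"spin":0},{"jaw":0.3,"slide":[-1.6,-5.5,0],"spin":0},{"jaw":0.3,"slide":[-1.6,-5.5,0],"spin":0},{"jaw":0.3,"slide":[-1.6,-5.5,0],"spin":0},{"jaw":0.3,"slide":[-1.6,-5.5,0],"spin":0}]' 25
python3 - <<'E'
from h import *
o=st();print(to([.6092,-.1040,.0235]));p,d=snapshot('scene');H=cv2.cvtColor(p,cv2.COLOR_BGR2HSV)
m=(H[...,0]<14)&(H[...,1]>190)&(H[...,2]>140)
for s,c in blobs(m,30): print(s,c,"held at:",ray("scene",*c,.098))
E
```

```text
t: 21.17
ee_pos: [0.6082, -0.1044, 0.082]
ee_rot: [2.901, -1.205, -0.0]
wrist_force: [-0.2, 0.0, -1.8]
grip_width: 0.365
finger_force: 24.9
{'t': 21.1667, 'ee_pos': [0.6082, -0.1044, 0.082], 'ee_rot': [2.9011, -1.2051, -0.0004], 'wrist_force': [-0.1909, 0.0242, -1.8021], 'finger_force': 24.9376, 'grip_width': 0.365, 'joint_positions': [-0.1723, 0.5119, 1.763, -0.0001, 0.867, 2.186]}
[0.05, -0.1, 5.85]
[454, 104, 12, 25, 150] [459.5, 115.2] held at: [0.81892683 0.73453522 0.098     ]
[262, 197, 12, 16, 155] [266.9, 204.3] held at: [ 0.61010214 -0.10579106  0.098     ]
[187, 301, 15, 20, 147] [195.1, 312.3] held at: [ 0.70280645 -0.42335484  0.098     ]
[204, 315, 16, 21, 175] [211.7, 326.1] held at: [ 0.74382022 -0.42520325  0.098     ]
```

```bash

python3 -m inch '[{"jaw":0.3,"slide":[0.05,-0.1,1],"spin":0},{"jaw":0.3,"slide":[0.05,-0.1,2.2],"spin":0},{"jaw":0.3,"slide":[0.05,-0.1,3.4],"spin":0},{"jaw":0.3,"slide":[0.05,-0.1,4.4],"spin":0},{"jaw":0.3,"slide":[0.05,-0.1,5.1],"spin":0},{"jaw":0.3,"slide":[0.05,-0.1,5.5],"spin":0},{"jaw":0.3,"slide":[0.05,-0.1,5.8],"spin":0},{"jaw":0.3,"slide":[0.05,-0.1,5.8],"spin":0}]' 25
python3 -m inch '[{"jaw":0.3,"slide":[0,0,0],"spin":0},{"jaw":0.3,"slide":[0,0,0.02],"spin":0},{"jaw":0.3,"slide":[0,0,0.04],"spin":0},{"jaw":0.3,"slide":[0,0,0.05],"spin":0},{"jaw":0.3,"slide":[0,0,0.05],"spin":0},{"jaw":0.3,"slide":[0,0,0.05],"spin":0},{"jaw":0.3,"slide":[0,0,0.05],"spin":0},{"jaw":0.3,"slide":[0,0,0.05],"spin":0}]' 25
```

```text
t: 21.88
ee_pos: [0.6094, -0.1029, 0.0234]
ee_rot: [2.902, -1.203, -0.001]
wrist_force: [0.4, -0.2, -0.4]
grip_width: 0.366
finger_force: 24.9
t: 22.55
ee_pos: [0.6098, -0.103, 0.0236]
ee_rot: [-2.902, 1.203, -0.0]
wrist_force: [0.5, -0.3, 0.1]
grip_width: 0.36
finger_force: 24.9
```

```bash

python3 -m inch '[{"jaw":0.3,"slide":[0,0,0.02],"spin":0},{"jaw":0.3,"slide":[0,0,0.04],"spin":0},{"jaw":0.3,"slide":[0,0,0.06],"spin":0},{"jaw":0.3,"slide":[0,0,0.08],"spin":0},{"jaw":0.3,"slide":[0,0,0.1],"spin":0},{"jaw":0.3,"slide":[0,0,0.1],"spin":0},{"jaw":0.3,"slide":[0,0,0.1],"spin":0},{"jaw":0.3,"slide":[0,0,0.1],"spin":0}]' 25
python3 -m inch '[{"jaw":0.3,"slide":[0,0,0.02],"spin":0},{"jaw":0.3,"slide":[0,0,0.04],"spin":0},{"jaw":0.3,"slide":[0,0,0.05],"spin":0},{"jaw":0.3,"slide":[0,0,0.05],"spin":0},{"jaw":0.3,"slide":[0,0,0.05],"spin":0},{"jaw":0.3,"slide":[0,0,0.05],"spin":0},{"jaw":0.3,"slide":[0,0,0.05],"spin":0},{"jaw":0.3,"slide":[0,0,0.05],"spin":0}]' 25
```

```text
t: 23.22
ee_pos: [0.6097, -0.103, 0.0225]
ee_rot: [-2.902, 1.203, 0.0]
wrist_force: [0.7, 0.3, -0.4]
grip_width: 0.365
finger_force: 24.9
t: 23.88
ee_pos: [0.6098, -0.103, 0.0224]
ee_rot: [-2.902, 1.203, -0.0]
wrist_force: [-2.5, 0.7, 6.2]
grip_width: 0.36
finger_force: 25.4
```

Contact at 6 N. I open slowly and lift straight up.

```bash

python3 -m inch '[{"jaw":0.4,"slide":[0,0,0],"spin":0},{"jaw":0.45,"slide":[0,0,0],"spin":0},{"jaw":0.5,"slide":[0,0,0],"spin":0},{"jaw":0.55,"slide":[0,0,0],"spin":0},{"jaw":0.6,"slide":[0,0,0],"spin":0},{"jaw":0.65,"slide":[0,0,0],"spin":0},{"jaw":0.7,"slide":[0,0,0],"spin":0},{"jaw":0.7,"slide":[0,0,0],"spin":0}]' 25
python3 -m inch '[{"jaw":0.7,"slide":[0,0,-0.5],"spin":0},{"jaw":0.7,"slide":[0,0,-1.5],"spin":0},{"jaw":0.7,"slide":[0,0,-3],"spin":0},{"jaw":0.7,"slide":[0,0,-5],"spin":0},{"jaw":0.7,"slide":[0,0,-7],"spin":0},{"jaw":0.7,"slide":[0,0,-9],"spin":0},{"jaw":0.7,"slide":[0,0,-11],"spin":0},{"jaw":0.7,"slide":[0,0,-13],"spin":0}]' 25 >/dev/null
python3 -m inch '[{"jaw":0.7,"slide":[0,2,-0.5],"spin":0},{"jaw":0.7,"slide":[0,5,-0.5],"spin":0},{"jaw":0.7,"slide":[0,8,-0.5],"spin":0},{"jaw":0.7,"slide":[0,11,-0.5],"spin":0},{"jaw":0.7,"slide":[0,14,-0.5],"spin":0},{"jaw":0.7,"slide":[0,17,-0.5],"spin":0},{"jaw":0.7,"slide":[0,19,-0.5],"spin":0},{"jaw":0.7,"slide":[0,20,-0.5],"spin":0}]' 25
python3 -c "
from h import *
p,d=snapshot('top');q,d=snapshot('scene');cv2.imwrite('pics/t8.png',p);cv2.imwrite('pics/s8.png',q);c=np.hstack([cv2.resize(p[130:245,200:320],(400,383),interpolation=2),cv2.resize(q[150:265,205:320],(383,383),interpolation=2)]);cv2.imwrite('pics/c8.png',c)
for n,im,z in(('top',p,.042),('scene',q,.038)):
    H=cv2.cvtColor(im,cv2.COLOR_BGR2HSV);m=(H[...,0]<14)&(H[...,1]>190)&(H[...,2]>140)
    for s,cc in blobs(m,30): print(n,s,cc,ray(n,*cc,z))"
```

```text
t: 24.55
ee_pos: [0.6097, -0.103, 0.022]
ee_rot: [2.902, -1.203, -0.0]
wrist_force: [-0.4, -0.1, 0.0]
grip_width: 0.7
finger_force: 0.0
t: 25.88
ee_pos: [0.4665, -0.2458, 0.158]
ee_rot: [2.901, -1.205, 0.001]
wrist_force: [-0.9, -0.9, -0.2]
grip_width: 0.699
finger_force: 0.0
top [12, 33, 15, 12, 141] [19.1, 38.7] [0.92568193 0.65240369 0.042     ]
top [478, 49, 14, 12, 136] [484.8, 54.1] [ 0.92611599 -0.65524261  0.042     ]
scene [454, 104, 12, 25, 153] [459.5, 115.1] [0.79314076 0.89613211 0.038     ]
scene [262, 218, 12, 15, 121] [267.3, 225.5] [ 0.61479344 -0.10950491  0.038     ]
scene [187, 301, 15, 20, 143] [194.8, 312.6] [ 0.6640825  -0.39594549  0.038     ]
scene [204, 318, 16, 18, 140] [211.8, 327.4] [ 0.71179355 -0.39901858  0.038     ]
```

View pics/c8.png

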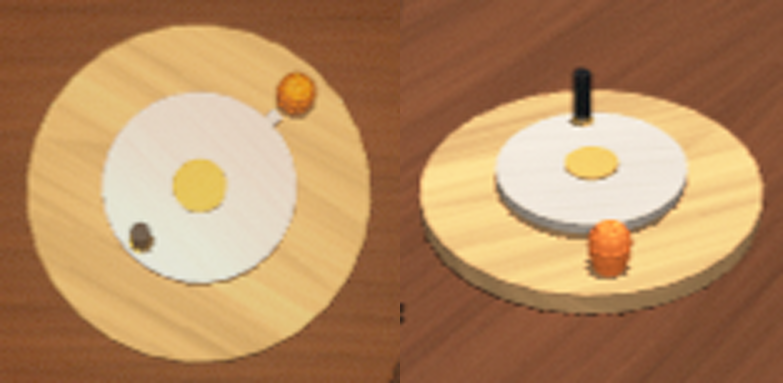

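The blossom stands upright in front of the nib, at top crop (296,95) and scene crop (609,249). I check its offset from the mark and the disc angle.

```bash
python3 - <<'E'
from h import *
p=cv2.imread("pics/t8.png");q=cv2.imread("pics/s8.png");a=cv2.imread("pics/t5.png")
for n,im,box,z in(("top",p,(275,140,305,175),.040),("scene",q,(255,205,285,240),.0375)):
    H=cv2.cvtColor(im,cv2.COLOR_BGR2HSV);m=(H[...,0]<18)&(H[...,1]>195);k=np.zeros_like(m);x0,y0,x1,y1=box;k[y0:y1,x0:x1]=m[y0:y1,x0:x1]
    for s,c in blobs(k,30): print(n,s,c,ray(n,s[0]+s[2]/2-.5,s[1]+s[3]/2-.5,z))
for im in(a,p):
    g=im[...,2].astype(float);k=g[190:210,235:250]<130;y,x=np.nonzero(k);print("knob px",x.mean()+235,y.mean()+190)
print(C+.11*np.array([np.cos(.789),-np.sin(.789)]))
E
```

```text
top [284, 152, 10, 12, 62] [288.1, 157.9] [ 0.60857574 -0.10335609  0.04      ]
scene [262, 219, 12, 14, 94] [267.1, 226.2] [ 0.61481111 -0.10872193  0.0375    ]
knob px 241.875 200.625
knob px 241.875 200.625
[ 0.60920108 -0.1039614 ]
```

```bash
python3 -c "
from station import workorder
print(workorder.finish_job())"
```

```text
the job is handed in; nothing more can be done
None
```

The disc is left mid-way in its tight stretch, about 3.2 rad anticlockwise of its start, and the blossom stands upright in front of the pointer, about 1 mm off the mark in the top view; the job was handed in at about 26 s.

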